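# Sort the push switches by their click

## Task

Four look-alike push switches stand in the sorting fixture: two are tired and click in under a light press (under 8 N), two are sound and click only at 14 N or more. Find the tired ones by feel and press each until it clicks and stays in, never clicking a sound one (those must end up standing) and never leaning on any switch with more than 25 N; then slide the locking bar by its yellow knob fully home, to the fixture's +y end (to the robot's left). Leave everything else on the bench where it is.

Things in the scene. Friction and masses are not known exactly. Their poses are not given: they have to be found in the camera images.
- fixture: Switch-sorting fixture fixed to the bench: plate 150 mm (its x) by 350 mm (its y), top face 30 mm above the bench. Origin at the centre of its underside; its x axis points away from the robot at yaw 0, z up. Four push switches in a row along its y at x +25 mm; a locking bar slides along its y at x -50 mm between two rails 8 mm high.
- place_1 (a point): Switch place 1 of 4 (fixture x +25 mm, y +82.5 mm): centre of the top of the red key when it is up, 56 mm above the bench; fixed to the fixture, it does not go down with the key. The key is a red round cap 24 mm across, 14 mm proud of a black collar 38 mm across, and moves straight down. Pitch 55 mm. Which switch stands in which place changes.
- place_2 (a point): Switch place 2 of 4 (fixture x +25 mm, y +27.5 mm): centre of the top of the red key when it is up, 56 mm above the bench; fixed to the fixture, it does not go down with the key. The key is a red round cap 24 mm across, 14 mm proud of a black collar 38 mm across, and moves straight down. Pitch 55 mm. Which switch stands in which place changes.
- place_3 (a point): Switch place 3 of 4 (fixture x +25 mm, y -27.5 mm): centre of the top of the red key when it is up, 56 mm above the bench; fixed to the fixture, it does not go down with the key. The key is a red round cap 24 mm across, 14 mm proud of a black collar 38 mm across, and moves straight down. Pitch 55 mm. Which switch stands in which place changes.
- place_4 (a point): Switch place 4 of 4 (fixture x +25 mm, y -82.5 mm): centre of the top of the red key when it is up, 56 mm above the bench; fixed to the fixture, it does not go down with the key. The key is a red round cap 24 mm across, 14 mm proud of a black collar 38 mm across, and moves straight down. Pitch 55 mm. Which switch stands in which place changes.
- switch_a (a joint): Push-in of one key (m): 0 up, 0.007 fully in (hard stop). Force rises with depth from a fifth of the peak to the peak at about 2 mm, then it gives way with a click, pulls itself in past 6 mm and stays in for good; let go before the click it springs up. Tired: peak 4 to 8 N (two of the four); sound: 14 to 18 N (two). All look alike; the letter does not tell the place.
- switch_b (a joint): Push-in of one key (m): 0 up, 0.007 fully in (hard stop). Force rises with depth from a fifth of the peak to the peak at about 2 mm, then it gives way with a click, pulls itself in past 6 mm and stays in for good; let go before the click it springs up. Tired: peak 4 to 8 N (two of the four); sound: 14 to 18 N (two). All look alike; the letter does not tell the place.
- switch_c (a joint): Push-in of one key (m): 0 up, 0.007 fully in (hard stop). Force rises with depth from a fifth of the peak to the peak at about 2 mm, then it gives way with a click, pulls itself in past 6 mm and stays in for good; let go before the click it springs up. Tired: peak 4 to 8 N (two of the four); sound: 14 to 18 N (two). All look alike; the letter does not tell the place.
- switch_d (a joint): Push-in of one key (m): 0 up, 0.007 fully in (hard stop). Force rises with depth from a fifth of the peak to the peak at about 2 mm, then it gives way with a click, pulls itself in past 6 mm and stays in for good; let go before the click it springs up. Tired: peak 4 to 8 N (two of the four); sound: 14 to 18 N (two). All look alike; the letter does not tell the place.
- lock_bar (a joint): Position of the locking bar (m): grows as it slides along the fixture's +y; starts somewhere from 0 to 0.02, and 0.09 is fully home (hard stop). Sliding it takes about 4 N and it stays where it is left.
- bar_knob (a point): Centre of the yellow knob of the locking bar, 56 mm above the bench: an upright block 20 x 20 mm, 36 mm tall (from 38 to 74 mm above the bench), sides along the fixture's axes. It slides with the bar, along the fixture's y; it stands at fixture x -50 mm, y = -45 mm + the bar's joint value.
- socket: Loose steel socket 22 mm across, 28 mm tall, standing on the fixture plate beyond place 1 (near fixture y +145 mm); origin under its centre. A bystander.
- screwdriver: Loose screwdriver lying on the bench just beyond the fixture; origin under its middle. A bystander.
- wrench: Loose wrench lying on the bench to the left; origin under its middle. A bystander.
- spray_can: Red can 60 mm across, 170 mm tall, upright on the bench; origin under its centre. A bystander.
- mug: White mug, 80 mm across, 90 mm tall, upright on the bench; origin under its centre. A bystander.
- bearing: Steel bearing ring 52 mm across, 15 mm high, on the bench; origin under its centre. A bystander.
- tape: Black roll 90 mm across, 25 mm high, on the bench; origin under its centre. A bystander.

How it is judged:
By the outcome, as a careful person would: the job done as asked, in the order asked, and still so for the second after the job is handed in, with the robot touching nothing.
It also fails if it takes over 58 s, if anything falls off the work surface, if the arm or the gripper's body presses on something with over 40 N, if the wrist force passes 120 N, or if a joint passes its speed limit or range.

## Robot

A 6-joint arm with a two-finger parallel gripper is mounted at the origin on the work surface. World frame = base frame: x ahead of the robot, y to its left, z up, the work surface at z = 0. Lengths are in m, angles in rad, forces in N, time in s.
With the tool pointing down it reaches from about 0.275 to 0.85 m from the base axis. Payload 5.2 kg.
Tool frame: the origin (TCP) lies between the finger pads; the fingertips stand 19 mm ahead of it and the grasp point (between the pads) is the TCP; x points along the fingers, z is the direction in which the jaws open and shut, and the axes are right-handed (so a half turn about x gives the same grasp; the last joint's range is limited). The gripper opens to 85 mm and grips with 20 to 120 N. Pads are 22 mm wide; open, the fingers measure 114 mm over their backs; the gripper's body (76 mm by 85 mm) begins 54 mm behind the grasp point. The pads swing forward as they close: fully open they stand 13 mm farther back than shut.
Start: joints at [-1.482, 0.259, 1.535, -0, 1.348, -0.203], TCP at [0.158, -0.527, 0.25] pointing down, gripper open.
Joint ranges: [-3.14, 3.14], [-0.91, 2.08], [0.19, 2.58], [-1.22, 4.36], [0.22, 2.71], [-3.12, 3.12]. Speed limits (rad/s): [2.57, 2.57, 3.14, 3.14, 3.14, 3.14].

## Interface

Orientations are given as a rotation vector (axis times angle).
In Python, from rig import r gives the robot as it stands.
- The arm moves only by the tool send_rows, never from a script. Its arguments are lists of equal length, an entry for each row: "xyz": the shift along the tool's x, y, z normalised to -1 to 1, where 1 is 1000 mm, a list of three; "turn": the turn, a rotation vector about the tool's x, y, z normalised to -1 to 1, where 1 is 360 degrees, a list of three; "grip": the closure, from 0 (fully open) to 1 (shut). A call has exactly 10 rows; each row is the pose to reach, as a shift and turn from the pose commanded when the call began, along the tool's axes at that moment, turning the shorter way round; what a row does not reach only later rows make up. A row lasts 1/8 s, in which the tool goes at most 62.5 mm and 10.7 degrees, less where a joint would pass 70% of its speed; a pose out of reach is approached as far as the arm can. A call with a number of a shift or a turn outside -1 to 1 is refused whole. A call with a gripper value outside its range is refused whole. The fingers move at their own pace and stop on an object; "force" is the grip in N (left out, the last holds). Time passes only in rows, so rows that repeat a pose let the fingers close, or fill a call up. It gives the time, the measured TCP pose, the force and the opening at its end, in the units of the state.
- r.get_state(): the state, without advancing time (a new reading comes with each control period).
- r.capture(name): name is "scene" or "top" or "wrist"; returns (picture, depth): 400x640x3 uint8, blue, green, red; 400x640 float32, m along the optical axis (not along the pixel's ray), 0 where there is no reading.
- r.camera_info(name): a dict with "fx", "fy", "cx", "cy" (pixels), "extrinsics" (4x4, takes a point from camera to world coordinates). Camera axes: x right, y down, z forward; pixel columns grow to the right and rows downward; lengths in m; the calibration is good to about 2 mm. The wrist camera is an equidistant fisheye: a pixel r from the principal point sees the ray r / f radians off the axis. A picture is of the moment at which its call begins: read the wrist's pose just before it. camera_info takes no time and is no camera call; for the wrist camera it gives the pose at the moment of the call.
- r.sign_off(): hands the job in, once; it reports no verdict.
Trained networks look in the newest picture that a camera, given by its name, has taken for a name from the list of things; names that differ only in an ending like _2 or _b are one class to them, and where a whole thing is asked for, a point or a joint stands for the part that bears it (a point fixed in the world has none). Each returns a list of dicts, best first, with "score" (0 to 1); they miss things now and then, are a little off and sometimes report something else, mostly with a low value. They report only what shows in the picture. A call takes as long as a camera call.
- r.outline_of(camera, name): "pixels" (400x640 bool, what is visible of it) and "extent" ([centre column, centre row, width, height] in pixels, round what is visible of it).
The state is a dict: "t": time; "joint_positions": joint angles; "dq": joint speeds; "joint_torque": joint torques, N m; "tcp_pos": TCP position; "tool_rot": TCP orientation; "contact_force": force on the tool from outside, world axes, zero at the start; "torque": the same for the moment, N m; "width": finger opening in m.
Only numpy, scipy, OpenCV 4.12 (cv2) and the standard library are available. Lean on these libraries where they do the work, as an engineer would, in place of code of your own. Each camera call takes 0.05 s, during which the arm holds its last target.

## Working session

There is one attempt and no reset: what is moved stays moved. The work goes in short steps, Python scripts to look and compute and a tool call to move; the robot and the scene stay as the last step left them, time stands still between calls to the robot, and variables do not carry over. Pictures are saved under pics/ and viewed, and the job is handed in when it is done.

Besides the shell and the picture viewer there is one more tool, called after "Request:" as a command line: name --argument value ..., lists and objects as JSON in quotes. send_rows: Moves the arm, as the interface text tells. Scaled input: -1 to 1 covers 1000 mm each way for a shift and 360 degrees each way for a turn. Its arguments: {"type":"object","properties":{"xyz":{"type":"array","items":{"type":"array","items":{"type":"number"}}},"turn":{"type":"array","items":{"type":"array","items":{"type":"number"}}},"grip":{"type":"array","items":{"type":"number"}},"force":{"type":"number"}},"required":["xyz","turn","grip"]}

```bash
ls; mkdir -p pics
python3 - <<'E'
from rig import r
import cv2,numpy as np
s=r.get_state()
print({k:np.round(v,4).tolist() for k,v in s.items()})
for n in("scene","top"):
    p,d=r.capture(n); cv2.imwrite(f"pics/{n}0.png",p); np.save(f"pics/{n}0.npy",d)
    c=r.camera_info(n); print(n,c)
E
```

```text
pics
{'t': 0.0, 'joint_positions': [-1.4818, 0.2594, 1.5361, -0.0, 1.348, -0.2028], 'dq': [-0.0008, -0.0005, 0.0005, 0.0013, -0.0004, 0.0015], 'joint_torque': [-0.0003, -44.6028, -29.0576, -0.0001, 0.0117, -0.0], 'tcp_pos': [0.1582, -0.5263, 0.2495], 'tool_rot': [0.9929, 1.3345, -0.9907], 'contact_force': [-0.8524, -0.0397, -0.8523], 'torque': [-0.0353, 0.0003, 0.0376], 'width': 0.0857}
scene {'fx': 367.1476556647892, 'fy': 367.1476556647892, 'cx': 314.9058435974286, 'cy': 200.0696056313027, 'extrinsics': array([[-0.47297522,  0.57007617, -0.67179432,  1.19713342],
       [ 0.88085088,  0.28872312, -0.37515421,  0.38692973],
       [-0.01990392, -0.76918926, -0.63871098,  0.73765735],
       [ 0.        ,  0.        ,  0.        ,  1.        ]])}
top {'fx': 418.0117526163552, 'fy': 418.0117526163552, 'cx': 322.17058433553393, 'cy': 201.2369477378228, 'extrinsics': array([[ 0.01883605, -0.99671883,  0.07871957,  0.39885469],
       [-0.99980877, -0.01836343,  0.00672346, -0.01023718],
       [-0.00525584, -0.07883116, -0.99687413,  1.4382587 ],
       [ 0.        ,  0.        ,  0.        ,  1.        ]])}
```

View pics/scene0.png

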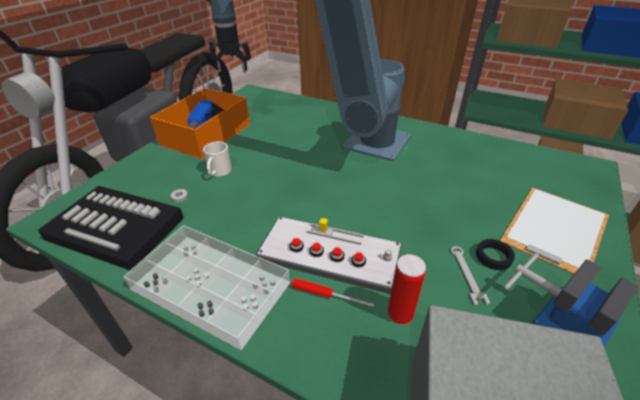

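View pics/top0.png

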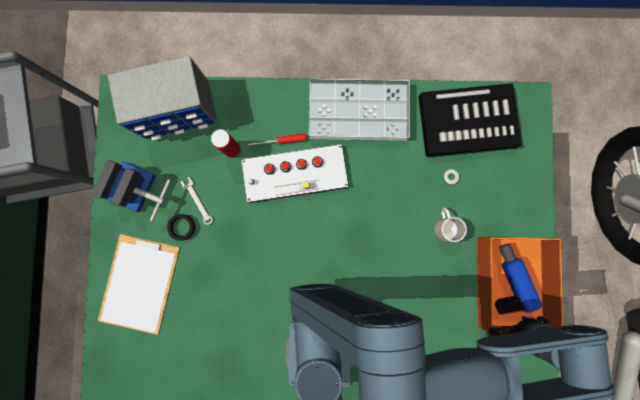

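The scene view shows the four red keys at about (296,243), (316,248), (337,253), (358,258) and the yellow knob at (323,225). In the top view the keys are at (269,169) to (317,161), the knob is at (306,185) and the can at (225,143). Next I'll measure them.

```bash
cat > h.py <<'E'
from rig import r
import cv2,numpy as np
from scipy.spatial.transform import Rotation as R
def ray(c,u,v):
    T=c['extrinsics'];d=np.array([(u-c['cx'])/c['fx'],(v-c['cy'])/c['fy'],1.]);d=T[:3,:3]@d
    return T[:3,3],d
def tri(o1,d1,o2,d2):
    A=np.stack([d1,-d2],1);t=np.linalg.lstsq(A,o2-o1,rcond=None)[0]
    p,q=o1+t[0]*d1,o2+t[1]*d2
    return (p+q)/2,np.linalg.norm(p-q)
E
python3 - <<'E'
from h import *
res={}
for n,box in(("scene",(285,215,372,270)),("top",(240,145,350,200))):
    p=cv2.imread(f"pics/{n}0.png");d=np.load(f"pics/{n}0.npy");c=r.camera_info(n)
    h=cv2.cvtColor(p,cv2.COLOR_BGR2HSV)
    x0,y0,x1,y1=box
    for col,m in(("red",((h[...,0]<8)|(h[...,0]>172))&(h[...,1]>130)&(h[...,2]>80)),("yel",(h[...,0]>20)&(h[...,0]<35)&(h[...,1]>130)&(h[...,2]>80))):
        mm=np.zeros(m.shape,np.uint8);mm[y0:y1,x0:x1]=m[y0:y1,x0:x1]
        k,l,st,ce=cv2.connectedComponentsWithStats(mm)
        for i in range(1,k):
            if st[i,4]<12: continue
            u,v=ce[i]; z=np.median(d[l==i]); o,dd=ray(c,u,v)
            print(n,col,ce[i].round(1),st[i],(o+dd*z).round(4))
            res.setdefault((n,col),[]).append((u,v))
cs,ct=r.camera_info("scene"),r.camera_info("top")
a=sorted(res['scene','red']);b=sorted(res['top','red'],reverse=True)
for x,y in list(zip(a,b))+list(zip(res['scene','yel'],res['top','yel'])):
    p,e=tri(*ray(cs,*x),*ray(ct,*y)); print(p.round(4),e.round(4))
for n in("fixture","switch_a","bar_knob","socket","spray_can"):
    for cam in("scene","top"):
        print(n,cam,[(round(o['score'],2),np.round(o['extent'],1).tolist()) for o in r.outline_of(cam,n)][:5])
E
```

```text
scene red [295.9 241.9] [292 238   9   9  58] [0.6485 0.0217 0.0542]
scene red [316.  246.7] [312 243   9   9  58] [0.6399 0.0755 0.0547]
scene red [336.9 251.5] [333 248   9   8  59] [0.6309 0.1297 0.0551]
scene red [358.3 256.6] [354 253   9   9  65] [0.6216 0.1831 0.0545]
scene yel [323.1 224.1] [319 218   9  14 101] [0.5679 0.0586 0.0649]
top red [317.  160.3] [314 157   7   7  40] [0.6451 0.0189 0.0548]
top red [301.  162.8] [298 160   7   7  40] [0.6357 0.0725 0.0545]
top red [284.7 165.1] [282 162   7   7  41] [0.6271 0.1266 0.0545]
top red [268.2 168. ] [265 165   8   7  42] [0.6164 0.1816 0.0539]
top yel [305.7 184.4] [303 182   6   6  30] [0.5612 0.0543 0.0722]
[0.6457 0.0193 0.0505] 0.0008
[0.6363 0.0731 0.0501] 0.0007
[0.6275 0.1275 0.0507] 0.0011
[0.6172 0.1819 0.0495] 0.0007
[0.5625 0.0553 0.059 ] 0.0009
fixture scene [(0.72, [327.2, 256.4, 144.7, 81.9])]
fixture top [(0.58, [294.6, 175.9, 107.4, 59.1])]
switch_a scene [(0.59, [296.4, 243.6, 12.3, 11.4]), (0.42, [337.7, 254.1, 7.8, 7.0]), (0.38, [314.8, 248.1, 12.2, 13.8]), (0.38, [358.1, 260.5, 7.9, 7.7])]
switch_a top [(0.58, [302.4, 162.8, 6.7, 7.2]), (0.48, [267.8, 168.0, 7.5, 6.6]), (0.4, [317.2, 161.6, 2.6, 4.4])]
bar_knob scene [(0.51, [323.5, 227.8, 17.6, 17.7]), (0.43, [333.4, 294.4, 77.6, 25.0]), (0.19, [326.8, 255.9, 142.5, 79.5])]
bar_knob top [(0.39, [308.4, 184.9, 16.1, 7.7])]
socket scene [(0.59, [389.1, 256.4, 9.1, 12.5])]
socket top []
spray_can scene [(0.83, [406.1, 289.9, 36.5, 69.7])]
spray_can top [(0.88, [224.6, 143.3, 31.3, 28.7])]
```

Run:
```python
from h import *
p=cv2.imread("pics/top0.png");cv2.imwrite("pics/topz.png",cv2.resize(p[120:220,200:370],None,fx=4.5,fy=4.5,interpolation=cv2.INTER_CUBIC))
```

```text
(no output)
```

View pics/topz.png

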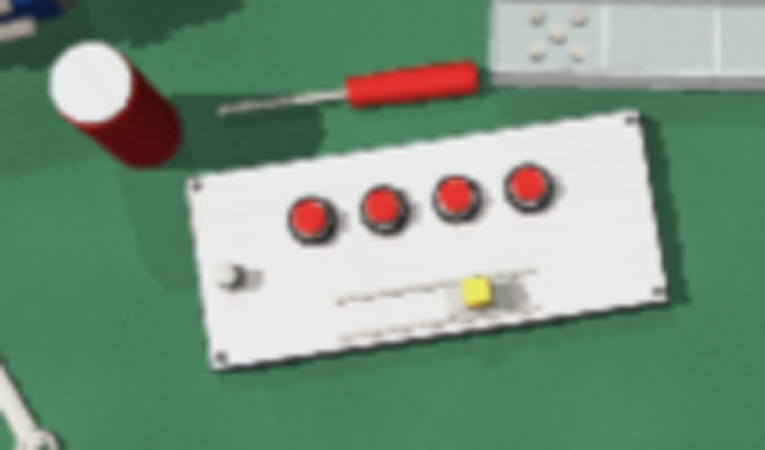

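```bash
cat >> h.py <<'E'
def goto(pos,Rt=None,s=None,Tc=None):
    """print shift (mm/1000) and turn (/360deg) from commanded/measured pose to target"""
    s=s or r.get_state(); R0=R.from_rotvec(s['tool_rot']) if Tc is None else Tc[1]
    p0=s['tcp_pos'] if Tc is None else Tc[0]
    sh=R0.inv().apply(np.array(pos)-p0)
    tu=np.zeros(3) if Rt is None else (R0.inv()*Rt).as_rotvec()/(2*np.pi)
    return sh,tu
E
python3 - <<'E'
from h import *
s=r.get_state();print(s['t'])
M=R.from_rotvec(s['tool_rot']).as_matrix();print(M.round(3))
print(r.camera_info('wrist'))
k=np.array([[0.6457,0.0193],[0.6363,0.0731],[0.6275,0.1275],[0.6172,0.1819]])
d=np.polyfit(np.arange(4),k,1)[0];yaw=np.arctan2(-d[0],d[1]);print(np.degrees(yaw),np.linalg.norm(d))
ex=np.array([np.cos(yaw),np.sin(yaw)]);ey=np.array([-ex[1],ex[0]])
c=k.mean(0)-.025*ex;print("centre",c,"knob fix",(np.array([.5625,.0553])-c)@np.stack([ex,ey],1))
for sgn in(1,-1):
  for ax in("zx","zy"):
    x=np.array([0,0,-1.]);z=sgn*np.r_[ex if ax=="zx" else ey,0];Rt=R.from_matrix(np.stack([x,np.cross(z,x),z],1))
    print(ax,sgn,Rt.as_rotvec().round(4),[v.round(4) for v in goto([.59,.1,.25],Rt)])
ct=r.camera_info('top')
o,dd=ray(ct,219,137); print("can top",o+dd*(.17-o[2])/dd[2])
E
```

```text
0.6
[[-0.     0.958  0.288]
 [ 0.     0.288 -0.958]
 [-1.    -0.    -0.   ]]
{'fx': 309.70691628693146, 'fy': 309.70691628693146, 'cx': 323.8763747638138, 'cy': 200.078495535661, 'extrinsics': array([[ 2.87108784e-01, -9.08675599e-01, -3.03112524e-01,
         2.34917472e-01],
       [-9.57897891e-01, -2.72494043e-01, -9.04357583e-02,
        -5.03289116e-01],
       [-4.19590404e-04,  3.16315748e-01, -9.48653873e-01,
         3.74137026e-01],
       [ 0.00000000e+00,  0.00000000e+00,  0.00000000e+00,
         1.00000000e+00]])}
9.866252900987888 0.05503392862589406
centre [0.60704474 0.09616628] knob fix [-0.05088833 -0.03262919]
zx 1 [-0.1352  1.5666  0.1352] [array([ 3.000e-04,  5.938e-01, -4.760e-01]), array([-0.231, -0.   ,  0.   ])]
zy 1 [-1.3349  1.1228  1.3349] [array([ 3.000e-04,  5.938e-01, -4.760e-01]), array([-0.481, -0.   , -0.   ])]
zx -1 [ 2.1314  0.184  -2.1314] [array([ 3.000e-04,  5.938e-01, -4.760e-01]), array([0.269, 0.   , 0.   ])]
zy -1 [ 1.0814  1.2857 -1.0814] [array([ 3.000e-04,  5.938e-01, -4.760e-01]), array([ 0.019, -0.   ,  0.   ])]
can top [0.69189863 0.32029744 0.17      ]
```

Request:
send_rows --xyz '[[0,0.594,-0.476],[0,0.594,-0.476],[0,0.594,-0.476],[0,0.594,-0.476],[0,0.594,-0.476],[0,0.594,-0.476],[0,0.594,-0.476],[0,0.594,-0.476],[0,0.594,-0.476],[0,0.594,-0.476]]' --turn '[[0.019,0,0],[0.019,0,0],[0.019,0,0],[0.019,0,0],[0.019,0,0],[0.019,0,0],[0.019,0,0],[0.019,0,0],[0.019,0,0],[0.019,0,0]]' --grip '[1,1,1,1,1,1,1,1,1,1]' --force 20

```text
t: 1.85
tcp_pos: [0.514, -0.0102, 0.2507]
tool_rot: [1.081, 1.285, -1.081]
contact_force: [0.5, -2.2, 0.8]
width: 0.0001
```

Run:
```python
from h import *
s=r.get_state()
print([v.round(4) for v in goto([.6455,.0193,.12],None)],s['contact_force'],s['joint_positions'].round(2))
print([v.round(4) for v in goto([.6455,.0193,.12],R.from_rotvec([ 1.0814,  1.2857, -1.0814]))])
```

```text
[array([ 0.1308,  0.1345, -0.0066]), array([0., 0., 0.])] [ 0.48349654 -2.24069582  0.78183857] [-0.24  0.19  1.62 -0.    1.33  1.16]
[array([ 0.1308,  0.1345, -0.0066]), array([ 0.0001,  0.0001, -0.0001])]
```

Request:
send_rows --xyz '[[0,0.06,-0.003],[0,0.12,-0.005],[0.03,0.1345,-0.0066],[0.09,0.1345,-0.0066],[0.131,0.1345,-0.0066],[0.131,0.1345,-0.0066],[0.131,0.1345,-0.0066],[0.131,0.1345,-0.0066],[0.131,0.1345,-0.0066],[0.131,0.1345,-0.0066]]' --turn '[[0,0,0],[0,0,0],[0,0,0],[0,0,0],[0,0,0],[0,0,0],[0,0,0],[0,0,0],[0,0,0],[0,0,0]]' --grip '[1,1,1,1,1,1,1,1,1,1]'

```text
t: 3.1
tcp_pos: [0.6447, 0.0174, 0.1204]
tool_rot: [1.082, 1.284, -1.08]
contact_force: [0.3, 0.1, 0.3]
width: 0.0002
```

Run:
```python
from h import *
s=r.get_state();c=r.camera_info('wrist');p,d=r.capture('wrist');cv2.imwrite("pics/w1.png",p);np.save("pics/w1.npy",d);np.save("pics/w1T.npy",c['extrinsics'])
print(s['t'],s['tcp_pos'],s['contact_force'])
```

```text
3.1 [0.6446913  0.01736539 0.12037549] [0.25554245 0.08125536 0.34773998]
```

View pics/w1.png

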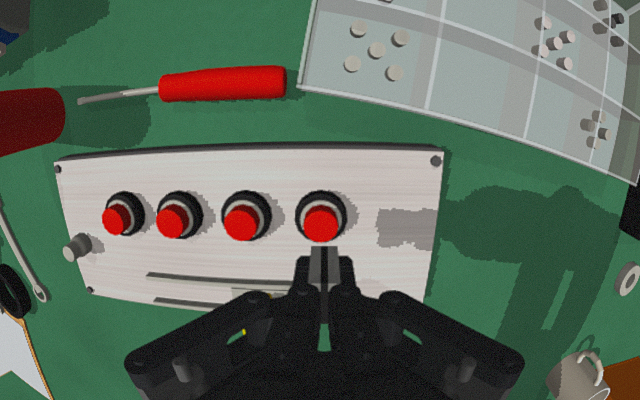

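The wrist view shows the keys at about (115,219), (170,221), (240,222) and (321,223). The closed fingertips are at (323,250), just short of place 4.

```bash
cat >> h.py <<'E'
def wray(c,u,v,T=None):
    T=c['extrinsics'] if T is None else T
    x,y=u-c['cx'],v-c['cy'];rr=np.hypot(x,y);th=rr/c['fx']
    return T[:3,3],T[:3,:3]@np.array([np.sin(th)*x/rr,np.sin(th)*y/rr,np.cos(th)])
def redkeys(p):
    h=cv2.cvtColor(p,cv2.COLOR_BGR2HSV);m=(((h[...,0]<8)|(h[...,0]>172))&(h[...,1]>130)&(h[...,2]>80)).astype(np.uint8)
    return cv2.connectedComponentsWithStats(m)
E
python3 - <<'E'
from h import *
p=cv2.imread("pics/w1.png");d=np.load("pics/w1.npy");T=np.load("pics/w1T.npy");c=r.camera_info('wrist')
k,l,st,ce=redkeys(p);ct=r.camera_info('top')
tops=[(268.2,168),(284.7,165.1),(301,162.8),(317,160.3)]
idx=sorted([i for i in range(1,k) if 300<st[i,4]<2500 and st[i,1]>150],key=lambda i:ce[i][0])
for i,tp in zip(idx,tops):
    # points of top face via depth
    v,u=np.nonzero(l==i);P=[]
    for a,b in zip(u,v):
        o,dd=wray(c,a,b,T);zc=(T[:3,:3].T@dd)[2];P.append(o+dd*d[b,a]/zc)
    P=np.array(P);q=P[P[:,2]>np.percentile(P[:,2],90)-.004]
    mn,mx=q.min(0),q.max(0)
    cv,rad=cv2.minEnclosingCircle((q[:,:2]*1000).astype(np.float32))
    o,dd=wray(c,*ce[i],T);o2,d2=ray(ct,*tp)
    print(ce[i].round(1),"top z",q[:,2].mean().round(4),"circ",np.round(cv,1),round(rad,1),"tri",[np.round(x,4) for x in tri(o,dd,o2,d2)])
E
```

```text
[113.1 219.4] top z 0.057 circ [665.5 111.5] 98.8 tri [array([0.6166, 0.182 , 0.0539]), np.float64(0.0006)]
[169.9 221.4] top z 0.0567 circ [672.2  85.3] 74.3 tri [array([0.6269, 0.1268, 0.0559]), np.float64(0.0004)]
[240.4 223.1] top z 0.057 circ [674.4  56.2] 54.9 tri [array([0.6358, 0.0729, 0.0556]), np.float64(0.0013)]
[320.2 223.8] top z 0.0567 circ [677.9  23.8] 46.1 tri [array([0.645 , 0.0196, 0.0553]), np.float64(0.0013)]
```

Request:
send_rows --xyz '[[0.03,0,-0.001],[0.042,0,-0.001],[0.042,0,-0.001],[0.042,0,-0.001],[0.042,0,-0.001],[0.042,0,-0.001],[0.042,0,-0.001],[0.042,0,-0.001],[0.042,0,-0.001],[0.042,0,-0.001]]' --turn '[[0,0,0],[0,0,0],[0,0,0],[0,0,0],[0,0,0],[0,0,0],[0,0,0],[0,0,0],[0,0,0],[0,0,0]]' --grip '[1,1,1,1,1,1,1,1,1,1]'

```text
t: 4.4
tcp_pos: [0.6441, 0.0184, 0.0773]
tool_rot: [1.081, 1.286, -1.081]
contact_force: [-0.8, -0.8, -0.3]
width: 0.0001
```

Run:
```python
from h import *
s=r.get_state();print(s['t'],s['tcp_pos'].round(5),s['contact_force'].round(2))
```

```text
4.4 [0.6441  0.01844 0.07727] [-0.84 -0.83 -0.28]
```

Request:
send_rows --xyz '[[0.001,0,0],[0.002,0,0],[0.002,0,0],[0.002,0,0],[0.002,0,0],[0.002,0,0],[0.002,0,0],[0.002,0,0],[0.002,0,0],[0.002,0,0]]' --turn '[[0,0,0],[0,0,0],[0,0,0],[0,0,0],[0,0,0],[0,0,0],[0,0,0],[0,0,0],[0,0,0],[0,0,0]]' --grip '[1,1,1,1,1,1,1,1,1,1]'

```text
t: 5.65
tcp_pos: [0.6441, 0.0184, 0.0753]
tool_rot: [1.081, 1.286, -1.081]
contact_force: [-0.1, 0.6, 0.6]
width: 0.0005
```

Run:
```python
from h import *
s=r.get_state();print(s['t'],s['tcp_pos'].round(5),s['contact_force'].round(2))
```

```text
5.65 [0.64413 0.01844 0.07532] [-0.07  0.55  0.58]
```

Request:
send_rows --xyz '[[0.001,0,0],[0.001,0,0],[0.001,0,0],[0.001,0,0],[0.001,0,0],[0.001,0,0],[0.001,0,0],[0.001,0,0],[0.001,0,0],[0.001,0,0]]' --turn '[[0,0,0],[0,0,0],[0,0,0],[0,0,0],[0,0,0],[0,0,0],[0,0,0],[0,0,0],[0,0,0],[0,0,0]]' --grip '[1,1,1,1,1,1,1,1,1,1]'

```text
t: 6.9
tcp_pos: [0.6442, 0.0184, 0.0743]
tool_rot: [1.081, 1.286, -1.081]
contact_force: [-1.4, 0.6, 4.8]
width: -0.0001
```

Run:
```python
from h import *
s=r.get_state();print(s['t'],s['tcp_pos'].round(5),s['contact_force'].round(2))
```

```text
6.9 [0.64418 0.01844 0.07433] [-1.41  0.57  4.75]
```

Request:
send_rows --xyz '[[0.0005,0,0],[0.0005,0,0],[0.0005,0,0],[0.0005,0,0],[0.0005,0,0],[0.0005,0,0],[0.0005,0,0],[0.0005,0,0],[0.0005,0,0],[0.0005,0,0]]' --turn '[[0,0,0],[0,0,0],[0,0,0],[0,0,0],[0,0,0],[0,0,0],[0,0,0],[0,0,0],[0,0,0],[0,0,0]]' --grip '[1,1,1,1,1,1,1,1,1,1]'

```text
t: 8.15
tcp_pos: [0.6442, 0.0185, 0.0738]
tool_rot: [1.081, 1.286, -1.081]
contact_force: [-0.6, -0.7, 4.1]
width: -0.0001
```

Run:
```python
from h import *
s=r.get_state();print(s['t'],s['tcp_pos'].round(5),s['contact_force'].round(2))
```

```text
8.15 [0.64418 0.01847 0.07383] [-0.65 -0.71  4.07]
```

Request:
send_rows --xyz '[[0.0005,0,0],[0.0005,0,0],[0.0005,0,0],[0.0005,0,0],[0.0005,0,0],[0.0005,0,0],[0.0005,0,0],[0.0005,0,0],[0.0005,0,0],[0.0005,0,0]]' --turn '[[0,0,0],[0,0,0],[0,0,0],[0,0,0],[0,0,0],[0,0,0],[0,0,0],[0,0,0],[0,0,0],[0,0,0]]' --grip '[1,1,1,1,1,1,1,1,1,1]'

```text
t: 9.4
tcp_pos: [0.6441, 0.0184, 0.0733]
tool_rot: [1.081, 1.286, -1.081]
contact_force: [-0.2, -0.1, 4.8]
width: 0.0005
```

Run:
```python
from h import *
s=r.get_state();print(s['t'],s['tcp_pos'].round(5),s['contact_force'].round(2))
```

```text
9.4 [0.64414 0.01842 0.07334] [-0.2  -0.06  4.82]
```

Request:
send_rows --xyz '[[0.0025,0,0],[0.0045,0,0],[0.0045,0,0],[-0.012,0,0],[-0.012,0,-0.0555],[-0.012,0,-0.0555],[-0.004,0,-0.0555],[-0.0009,0,-0.0555],[-0.0009,0,-0.0555],[-0.0009,0,-0.0555]]' --turn '[[0,0,0],[0,0,0],[0,0,0],[0,0,0],[0,0,0],[0,0,0],[0,0,0],[0,0,0],[0,0,0],[0,0,0]]' --grip '[1,1,1,1,1,1,1,1,1,1]'

```text
t: 10.65
tcp_pos: [0.6345, 0.0725, 0.0748]
tool_rot: [1.083, 1.286, -1.082]
contact_force: [-3.0, 1.3, 6.4]
width: 0.0004
```

Run:
```python
from h import *
s=r.get_state();print(s['t'],s['tcp_pos'].round(5),s['contact_force'].round(2))
s=r.get_state();T=r.camera_info('wrist')['extrinsics'];p,d=r.capture('wrist');cv2.imwrite("pics/w2.png",p);np.save("pics/w2.npy",d);np.save("pics/w2T.npy",T)
```

```text
10.65 [0.63454 0.07248 0.07478] [-3.04  1.32  6.41]
```

View pics/w2.png

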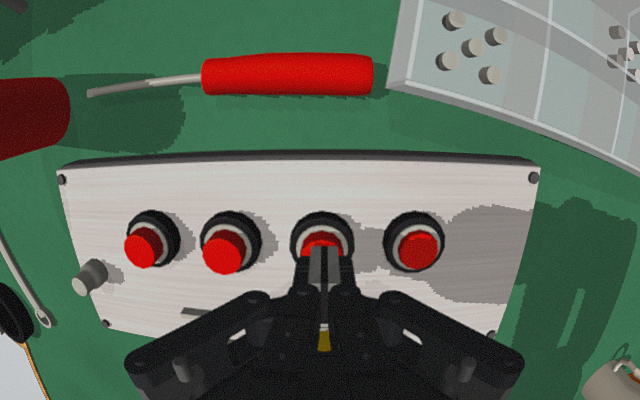

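The key at place 4 (418,250) now sits down in its collar, so it has latched. The tool is on place 3, where I'm taking another reading after settling.

Run:
```python
from h import *
for i in range(3):
  s=r.get_state();print(s['t'],s['tcp_pos'].round(5),s['contact_force'].round(2)); r.capture('wrist')
```

```text
10.7 [0.63453 0.07249 0.07477] [-2.35  1.73  6.15]
10.75 [0.63453 0.07247 0.07479] [-3.04  2.55  6.1 ]
10.8 [0.63452 0.07249 0.07478] [-1.92  1.72  6.18]
```

Request:
send_rows --xyz '[[0.0005,0,0],[0.0005,0,0],[0.0005,0,0],[0.0005,0,0],[0.0005,0,0],[0.0005,0,0],[0.0005,0,0],[0.0005,0,0],[0.0005,0,0],[0.0005,0,0]]' --turn '[[0,0,0],[0,0,0],[0,0,0],[0,0,0],[0,0,0],[0,0,0],[0,0,0],[0,0,0],[0,0,0],[0,0,0]]' --grip '[1,1,1,1,1,1,1,1,1,1]'

```text
t: 12.1
tcp_pos: [0.6345, 0.0725, 0.0746]
tool_rot: [1.083, 1.286, -1.082]
contact_force: [-3.5, 2.3, 8.5]
width: 0.0002
```

Run:
```python
from h import *
for i in range(3):
  s=r.get_state();print(s['t'],s['tcp_pos'].round(5),s['contact_force'].round(2)); r.capture('wrist')
```

```text
12.1 [0.63451 0.07247 0.07459] [-3.48  2.28  8.5 ]
12.15 [0.63453 0.07247 0.0746 ] [-3.08  1.72  7.05]
12.2 [0.63453 0.07249 0.0746 ] [-3.71  3.04  8.55]
```

Request:
send_rows --xyz '[[-0.012,0,0],[-0.012,0.001,-0.055],[-0.012,0.001,-0.055],[-0.004,0.001,-0.055],[-0.0002,0.001,-0.055],[-0.0002,0.001,-0.055],[-0.0002,0.001,-0.055],[-0.0002,0.001,-0.055],[-0.0002,0.001,-0.055],[-0.0002,0.001,-0.055]]' --turn '[[0,0,0],[0,0,0],[0,0,0],[0,0,0],[0,0,0],[0,0,0],[0,0,0],[0,0,0],[0,0,0],[0,0,0]]' --grip '[1,1,1,1,1,1,1,1,1,1]'

```text
t: 13.5
tcp_pos: [0.6262, 0.1266, 0.0741]
tool_rot: [1.081, 1.285, -1.082]
contact_force: [-2.1, -1.4, 4.9]
width: 0.0002
```

Run:
```python
from h import *
for i in range(3):
  s=r.get_state();print(s['t'],s['tcp_pos'].round(5),s['contact_force'].round(2)); p,d=r.capture('wrist')
cv2.imwrite("pics/w3.png",p)
```

```text
13.5 [0.62622 0.12657 0.07411] [-2.08 -1.41  4.89]
13.55 [0.62621 0.12657 0.07409] [-2.39 -2.97  4.6 ]
13.6 [0.6262  0.12658 0.0741 ] [-1.66 -2.04  4.06]
```

View pics/w3.png

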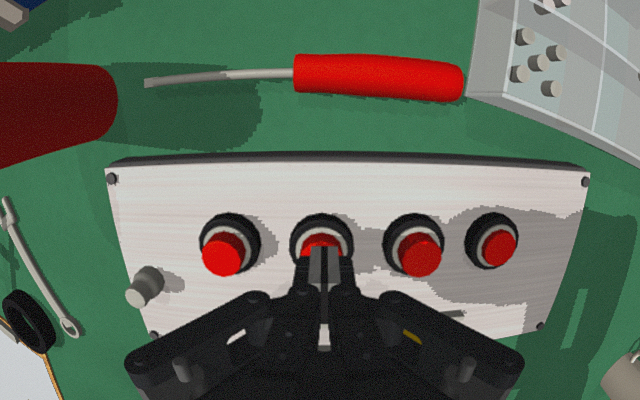

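Place 3 (415,255) has sprung back up, and the tool is on place 2. The reading looks tired there, so I'm pressing slightly deeper to confirm.

Request:
send_rows --xyz '[[0.0005,0,0],[0.0005,0,0],[0.0005,0,0],[0.0005,0,0],[0.0005,0,0],[0.0005,0,0],[0.0005,0,0],[0.0005,0,0],[0.0005,0,0],[0.0005,0,0]]' --turn '[[0,0,0],[0,0,0],[0,0,0],[0,0,0],[0,0,0],[0,0,0],[0,0,0],[0,0,0],[0,0,0],[0,0,0]]' --grip '[1,1,1,1,1,1,1,1,1,1]'

```text
t: 14.9
tcp_pos: [0.6262, 0.1266, 0.0737]
tool_rot: [1.081, 1.285, -1.082]
contact_force: [-1.9, -2.5, 5.6]
width: 0.0003
```

Run:
```python
from h import *
for i in range(3):
  s=r.get_state();print(s['t'],s['tcp_pos'].round(5),s['contact_force'].round(2)); p,d=r.capture('wrist')
```

```text
14.9 [0.62618 0.12657 0.07369] [-1.86 -2.47  5.59]
14.95 [0.62616 0.12658 0.07366] [-2.28 -1.86  5.49]
15.0 [0.62618 0.12659 0.07367] [-1.94 -2.25  5.45]
```

Request:
send_rows --xyz '[[0.0005,0,0],[0.0005,0,0],[0.0005,0,0],[0.0005,0,0],[0.0005,0,0],[0.0005,0,0],[0.0005,0,0],[0.0005,0,0],[0.0005,0,0],[0.0005,0,0]]' --turn '[[0,0,0],[0,0,0],[0,0,0],[0,0,0],[0,0,0],[0,0,0],[0,0,0],[0,0,0],[0,0,0],[0,0,0]]' --grip '[1,1,1,1,1,1,1,1,1,1]'

```text
t: 16.3
tcp_pos: [0.6262, 0.1266, 0.0732]
tool_rot: [1.081, 1.285, -1.082]
contact_force: [-2.2, -2.0, 5.3]
width: -0.0001
```

Run:
```python
from h import *
for i in range(3):
  s=r.get_state();print(s['t'],s['tcp_pos'].round(5),s['contact_force'].round(2)); p,d=r.capture('wrist')
```

```text
16.3 [0.62619 0.12658 0.0732 ] [-2.17 -2.03  5.3 ]
16.35 [0.62619 0.12656 0.0732 ] [-2.04 -2.35  6.61]
16.4 [0.62619 0.12656 0.07323] [-2.57 -1.62  6.04]
```

Request:
send_rows --xyz '[[0.0025,0,0],[0.0045,0,0],[0.0045,0,0],[-0.012,0,0],[-0.012,0,-0.056],[-0.012,0,-0.056],[-0.004,0,-0.056],[-0.0009,0,-0.056],[-0.0009,0,-0.056],[-0.0009,0,-0.056]]' --turn '[[0,0,0],[0,0,0],[0,0,0],[0,0,0],[0,0,0],[0,0,0],[0,0,0],[0,0,0],[0,0,0],[0,0,0]]' --grip '[1,1,1,1,1,1,1,1,1,1]'

```text
t: 17.7
tcp_pos: [0.6166, 0.1822, 0.0747]
tool_rot: [1.083, 1.286, -1.082]
contact_force: [-3.7, 2.0, 7.5]
width: 0.0003
```

Run:
```python
from h import *
for i in range(3):
  s=r.get_state();print(s['t'],s['tcp_pos'].round(5),s['contact_force'].round(2)); p,d=r.capture('wrist')
cv2.imwrite("pics/w4.png",p)
```

```text
17.7 [0.61661 0.18216 0.07471] [-3.68  2.04  7.52]
17.75 [0.6166  0.18221 0.07473] [-2.18  2.29  7.81]
17.8 [0.61659 0.18219 0.07469] [-3.13  1.43  8.34]
```

View pics/w4.png

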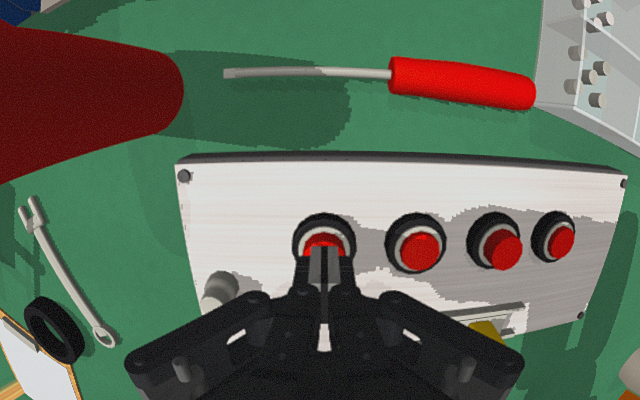

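Place 1 reads about 8 N at a shallow depth, so it is sound. The picture shows places 2 (415,252) and 4 (555,242) in and place 3 (500,248) up. Next is the bar.

Request:
send_rows --xyz '[[-0.02,0,0],[-0.04,0,0],[-0.04,-0.028,0.055],[-0.04,-0.052,0.11],[-0.04,-0.075,0.158],[-0.04,-0.075,0.158],[-0.02,-0.075,0.158],[0.004,-0.075,0.158],[0.007,-0.075,0.158],[0.007,-0.075,0.158]]' --turn '[[0,0,0],[0,0,0],[0,0,0],[0,0,0],[0,0,0],[0,0,0],[0,0,0],[0,0,0],[0,0,0],[0,0,0]]' --grip '[1,1,1,1,1,1,1,1,1,1]'

```text
t: 19.1
tcp_pos: [0.57, 0.0143, 0.0669]
tool_rot: [1.081, 1.286, -1.081]
contact_force: [0.2, -0.5, 0.5]
width: -0.0
```

Run:
```python
from h import *
for i in range(2):
  s=r.get_state();print(s['t'],s['tcp_pos'].round(5),s['contact_force'].round(2)); p,d=r.capture('wrist')
cv2.imwrite("pics/w5.png",p)
a=np.radians(9.87);ex=np.array([np.cos(a),np.sin(a)]);ey=np.array([-ex[1],ex[0]]);q=s['tcp_pos'][:2]-[.6065,.096];print("fix",q@ex,q@ey)
```

```text
19.1 [0.56999 0.01431 0.0669 ] [ 0.22 -0.51  0.49]
19.15 [0.57037 0.01425 0.06743] [ 0.14  0.28 -0.18]
fix -0.04961155865223441 -0.07434935464773998
```

View pics/w5.png

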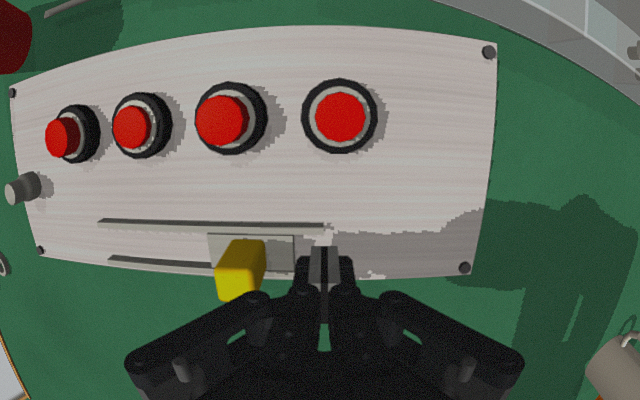

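The knob is at (240,268) and the fingertips stand beside it on its -y side at (323,255), in line with the slide. I'm pushing now.

Request:
send_rows --xyz '[[0,0,-0.01],[0,0,-0.02],[0,0,-0.03],[0,0,-0.04],[0,0,-0.05],[0,0,-0.06],[0,0,-0.07],[0,0,-0.08],[0,0,-0.087],[0,0,-0.087]]' --turn '[[0,0,0],[0,0,0],[0,0,0],[0,0,0],[0,0,0],[0,0,0],[0,0,0],[0,0,0],[0,0,0],[0,0,0]]' --grip '[1,1,1,1,1,1,1,1,1,1]'

```text
t: 20.45
tcp_pos: [0.5539, 0.1009, 0.0663]
tool_rot: [1.081, 1.288, -1.081]
contact_force: [-0.6, -0.5, 0.3]
width: 0.0001
```

Run:
```python
from h import *
for i in range(2):
  s=r.get_state();print(s['t'],s['tcp_pos'].round(5),s['contact_force'].round(2)); p,d=r.capture('wrist')
cv2.imwrite("pics/w6.png",p)
p,d=r.capture('scene');cv2.imwrite("pics/s6.png",cv2.resize(p[190:300,230:430],None,fx=4,fy=4,interpolation=cv2.INTER_CUBIC))
a=np.radians(9.87);ex=np.array([np.cos(a),np.sin(a)]);ey=np.array([-ex[1],ex[0]]);q=s['tcp_pos'][:2]-[.6065,.096];print("fix",q@ex,q@ey)
```

```text
20.45 [0.55393 0.10094 0.06634] [-0.55 -0.51  0.32]
20.5 [0.55352 0.10077 0.06609] [-0.33  0.06  0.55]
fix -0.051376601034979895 0.013784099023626406
```

View pics/w6.png

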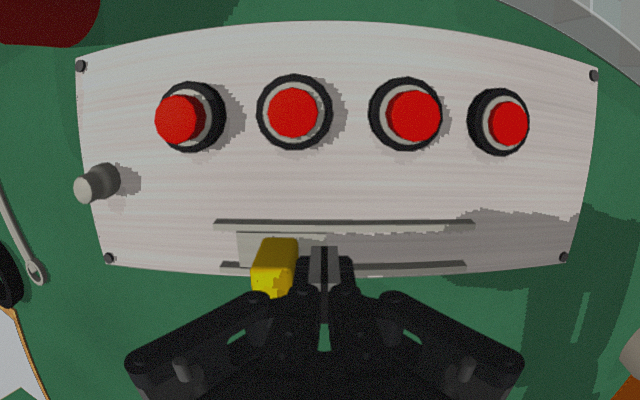

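Request:
send_rows --xyz '[[0,0,-0.001],[0,0,-0.002],[0,0,-0.003],[0,0,-0.004],[0,0,-0.005],[0,0,-0.006],[0,0,-0.007],[0,0,-0.008],[0,0,-0.008],[0,0,-0.008]]' --turn '[[0,0,0],[0,0,0],[0,0,0],[0,0,0],[0,0,0],[0,0,0],[0,0,0],[0,0,0],[0,0,0],[0,0,0]]' --grip '[1,1,1,1,1,1,1,1,1,1]'

```text
t: 21.85
tcp_pos: [0.5536, 0.1079, 0.067]
tool_rot: [1.082, 1.286, -1.081]
contact_force: [-0.8, -3.0, -0.7]
width: 0.0003
```

Run:
```python
from h import *
for i in range(2):
  s=r.get_state();print(s['t'],s['tcp_pos'].round(5),s['contact_force'].round(2)); p,d=r.capture('wrist')
cv2.imwrite("pics/w7.png",p)
a=np.radians(9.87);ex=np.array([np.cos(a),np.sin(a)]);ey=np.array([-ex[1],ex[0]]);q=s['tcp_pos'][:2]-[.6065,.096];print("fix",q@ex,q@ey)
```

```text
21.85 [0.5536  0.10793 0.06698] [-0.84 -2.96 -0.67]
21.9 [0.55365 0.10794 0.06701] [-0.54 -2.46 -0.44]
fix -0.05002553425142078 0.020819058825597748
```

View pics/w7.png

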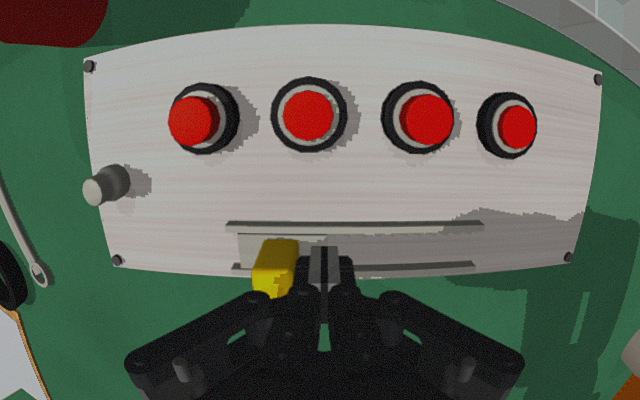

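Request:
send_rows --xyz '[[0,0,-0.001],[0,0,-0.002],[0,0,-0.003],[0,0,-0.003],[0,0,-0.004],[0,0,-0.004],[0,0,-0.004],[0,0,-0.004],[0,0,-0.004],[0,0,-0.004]]' --turn '[[0,0,0],[0,0,0],[0,0,0],[0,0,0],[0,0,0],[0,0,0],[0,0,0],[0,0,0],[0,0,0],[0,0,0]]' --grip '[1,1,1,1,1,1,1,1,1,1]'

```text
t: 23.2
tcp_pos: [0.5534, 0.1097, 0.0671]
tool_rot: [1.079, 1.283, -1.082]
contact_force: [-0.1, -12.1, -0.4]
width: 0.0002
```

```bash
cat > st.py <<'E'
from h import *
for i in range(2):
  s=r.get_state();print(s['t'],s['tcp_pos'].round(5),s['contact_force'].round(2)); p,d=r.capture('wrist')
a=np.radians(9.87);ex=np.array([np.cos(a),np.sin(a)]);ey=np.array([-ex[1],ex[0]]);q=s['tcp_pos'][:2]-[.6065,.096];print("fix",q@ex,q@ey)
E
python3 st.py
```

```text
23.2 [0.55341 0.10971 0.06707] [ -0.15 -12.13  -0.44]
23.25 [0.55338 0.1097  0.06704] [ -0.26 -12.23  -0.86]
fix -0.04998606212306137 0.022601600524729714
```

Request:
send_rows --xyz '[[0,0,-0.001],[0,0,-0.001],[0,0,-0.001],[0,0,-0.001],[0,0,-0.001],[0,0,-0.001],[0,0,-0.001],[0,0,-0.001],[0,0,-0.001],[0,0,-0.001]]' --turn '[[0,0,0],[0,0,0],[0,0,0],[0,0,0],[0,0,0],[0,0,0],[0,0,0],[0,0,0],[0,0,0],[0,0,0]]' --grip '[1,1,1,1,1,1,1,1,1,1]'

```text
t: 24.55
tcp_pos: [0.5534, 0.1098, 0.0671]
tool_rot: [1.078, 1.282, -1.083]
contact_force: [-0.6, -15.2, -0.5]
width: 0.0001
```

```bash
python3 st.py
```

```text
24.55 [0.55337 0.1098  0.06706] [ -0.61 -15.19  -0.47]
24.6 [0.55337 0.10982 0.06708] [ -0.75 -15.09   0.16]
fix -0.04997397519783994 0.022726299288877087
```

The force rose to 15 N with no movement, so the bar is at its stop. I'm backing off and lifting clear.

Request:
send_rows --xyz '[[0,0,0.01],[0,0,0.02],[-0.03,0,0.02],[-0.08,0,0.02],[-0.13,0,0.02],[-0.14,-0.04,0.02],[-0.14,-0.1,0.02],[-0.14,-0.12,0.02],[-0.14,-0.12,0.02],[-0.14,-0.12,0.02]]' --turn '[[0,0,0],[0,0,0],[0,0,0],[0,0,0],[0,0,0],[0,0,0],[0,0,0],[0,0,0],[0,0,0],[0,0,0]]' --grip '[1,1,1,1,1,1,1,1,1,1]'

```text
t: 25.9
tcp_pos: [0.4391, 0.0724, 0.2073]
tool_rot: [1.083, 1.284, -1.08]
contact_force: [0.1, -0.3, -0.7]
width: 0.0002
```

Run:
```python
from h import *
T=r.camera_info('wrist')['extrinsics'];p,d=r.capture('wrist');cv2.imwrite("pics/w8.png",p)
c=r.camera_info('wrist')
k,l,st,ce=redkeys(p)
for i in range(1,k):
    if st[i,4]>150:
        o,dd=wray(c,*ce[i],T);zc=(T[:3,:3].T@dd)[2];u,v=np.round(ce[i]).astype(int);print(ce[i].round(),st[i,4],(o+dd*d[v,u]/zc).round(4))
h=cv2.cvtColor(p,cv2.COLOR_BGR2HSV);m=((h[...,0]>20)&(h[...,0]<35)&(h[...,1]>130)&(h[...,2]>80))
v,u=np.nonzero(m);P=[]
for a,b in zip(u,v):
    o,dd=wray(c,a,b,T);zc=(T[:3,:3].T@dd)[2];P.append(o+dd*d[b,a]/zc)
P=np.array(P)
if len(P):
  q=P[P[:,2]>.070];a=np.radians(9.87);ex=np.array([np.cos(a),np.sin(a)]);ey=np.array([-ex[1],ex[0]])
  w=(q[:,:2]-[.6065,.096]);print("knob top fix",np.percentile(w@ex,[2,50,98]).round(4),np.percentile(w@ey,[2,50,98]).round(4),q[:,2].mean())
p,d=r.capture('scene');cv2.imwrite("pics/s8.png",p);p,d=r.capture('top');cv2.imwrite("pics/t8.png",p)
```

```text
knob top fix [-0.0619 -0.0525 -0.043 ] [0.0366 0.0457 0.055 ] 0.0757696230905085
```

View pics/w8.png

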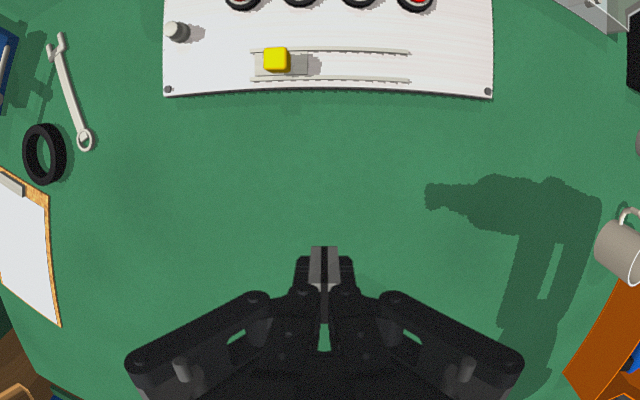

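View pics/s8.png

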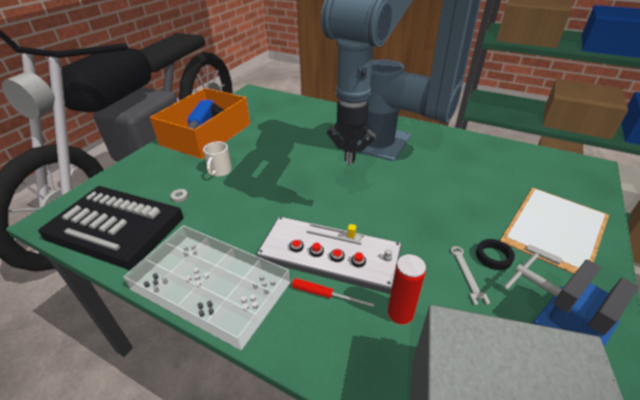

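The knob is at (276,59) in the wrist view, fixture y +45.7 mm, which matches fully home. In the scene view it is at (352,230) and the bystanders are where they were. Last, I'll check the key heights by depth.

Run:
```python
from h import *
for n,b in(("scene",(285,215,372,275)),("top",(240,145,350,200))):
    p,d=r.capture(n);c=r.camera_info(n);k,l,st,ce=redkeys(p)
    for i in range(1,k):
        if st[i,4]>15 and b[0]<ce[i][0]<b[2] and b[1]<ce[i][1]<b[3]:
            o,dd=ray(c,*ce[i]);print(n,ce[i].round(1),st[i,4],(o+dd*np.median(d[l==i])).round(4))
s=r.get_state();print(s['t'],s['contact_force'])
```

```text
scene [296.  242.9] 47 [0.6468 0.0203 0.0484]
scene [316.  246.7] 58 [0.6394 0.0753 0.0541]
scene [336.9 252.6] 50 [0.6283 0.1283 0.0478]
scene [358.2 256.7] 64 [0.6216 0.183  0.0543]
top [317.  160.9] 36 [0.6441 0.0192 0.0491]
top [301.  162.8] 40 [0.6356 0.0725 0.0551]
top [284.7 165.8] 36 [0.6258 0.1274 0.0479]
top [268.2 168. ] 42 [0.6165 0.1817 0.0532]
26.15 [ 0.39020134  0.33496396 -0.58764074]
```

Places 2 and 4 are about 6–7 mm lower than before, and places 1 and 3 are unchanged. I'm handing in.

```bash
python3 -c "
from rig import r
print(r.sign_off())"
```

```text
the job is handed in; nothing more can be done
None
```

I pressed the two tired switches, at places 2 and 4, until they clicked in. Then I slid the locking bar home and handed in at about 26 s.

- **Tired (places 2 and 4):** they read at most about 6.6 N at nearly 2 mm of press, so I pushed both on through the click. Depth from the scene and top cameras shows them about 6–7 mm lower than at the start.
- **Sound (places 1 and 3):** they already read about 8 N within the first half millimetre or so, so I backed off. Both are standing at their starting height. The highest force I read on any key was about 8.5 N, but readings come only at the end of each move, so I did not see the force during the clicks.
- **Locking bar:** the force rose to 15 N with no further movement, so it is against its stop. The camera puts the knob at fixture y +45.7 mm, against +45 mm for fully home.
- **Everything else:** the bystanders look unmoved in the last scene picture, though I only compared by eye. The arm is clear of everything.

No check failed. The first two-view heights of the keys came out about 5 mm too low, because the colour blobs included the sides of the caps. The wrist camera and the feel of first contact agreed with the stated 56 mm, to within about 1 mm.

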